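# Clamp the hinge block, slide its fixture out over the bench edge and hold it

### The arm

A 6-joint arm with a two-finger parallel gripper is mounted at the origin on the work surface. World frame = base frame: x ahead of the robot, y to its left, z up, the work surface at z = 0. Lengths are in m, angles in rad, forces in N, time in s.
With the tool pointing down it reaches from about 0.3 to 0.875 m from the base axis. Payload 6.4 kg.
Tool frame: the origin (TCP) lies between the finger pads; the fingertips stand 25 mm ahead of it and the grasp point (between the pads) lies 6 mm ahead of it; y points along the fingers, x is the direction in which the jaws open and shut, and the axes are right-handed (so a half turn about y gives the same grasp; the last joint's range is limited). The gripper opens to 85 mm and grips with 20 to 120 N. Pads are 22 mm wide; open, the fingers measure 114 mm over their backs; the gripper's body (76 mm by 85 mm) begins 54 mm behind the grasp point. The pads swing forward as they close: fully open they stand 13 mm farther back than shut.
Start: joints at [1.106, 0.181, 1.607, -0, 1.354, -0.206], TCP at [0.147, 0.556, 0.256] pointing down, gripper open.
Joint ranges: [-2.99, 2.99], [-0.89, 2.07], [0.3, 2.58], [-1.14, 4.28], [0, 2.63], [-3.12, 3.12]. Speed limits (rad/s): [2.57, 2.57, 3.01, 3.14, 3.14, 3.14].

### API

Orientations are given as a unit quaternion [w, x, y, z].
In Python, from bench import ctrl, vision, ticket, find_in, regions_of, pinpoint gives the robot as it stands.
- The arm moves only by the tool apply_moves, never from a script. Its argument "increments" is a list of rows, each an object of numbers: "x", "y", "z": the shift along the tool's x, y, z in cm; "ax", "ay", "az": the turn, a rotation vector about the tool's x, y, z in rad; "grip": the closure, from 0 (fully open) to 1 (shut). A call has 1 to 12 rows; each row is the pose to reach, as a shift and turn from the pose measured when the call began, along the tool's axes at that moment; what a row does not reach only later rows make up. A row lasts 1/8 s, in which the tool goes at most 62.5 mm and 10.7 degrees, less where a joint would pass 70% of its speed; a pose out of reach is approached as far as the arm can. A call with a gripper value outside its range is refused whole. The fingers move at their own pace and stop on an object; the grip force is fixed at half the most. Time passes only in rows, so rows that repeat a pose let the fingers close. It gives the time, the measured TCP pose, the force and the opening at its end, in the units of the state.
- ctrl.get_obs(): the state, without advancing time (a new reading comes with each control period).
- vision.camera(name): name is "side" or "top"; returns the picture (384x512x3 uint8, red, green, blue); there is no depth.
- vision.camera_params(name): a dict with "intrinsics" (3x3 intrinsics, pixels), "R" (3x3) and "t" (3): a world point X has camera coordinates R X + t. Camera axes: x right, y down, z forward; pixel columns grow to the right and rows downward; lengths in m; the calibration is good to about 2 mm. A picture is of the moment at which its call begins. camera_params takes no time and is no camera call.
- ticket.hand_in(): hands the job in, once; it reports no verdict.
Trained networks look in the newest picture that a camera, given by its name, has taken for a name from the list of things; names that differ only in an ending like _2 or _b are one class to them, and where a whole thing is asked for, a point or a joint stands for the part that bears it (a point fixed in the world has none). Each returns a list of dicts, best first, with "p" (0 to 1); they miss things now and then, are a little off and sometimes report something else, mostly with a low value. They report only what shows in the picture. A call takes as long as a camera call. They do not tell look-alikes from the thing itself.
- find_in(camera, query): "rect" ([centre column, centre row, width, height] in pixels, round what is visible of it).
- regions_of(camera, query): "mask" (384x512 bool, what is visible of it) and "rect" ([centre column, centre row, width, height] in pixels, round what is visible of it).
- pinpoint(camera, query): "xy" ([column, row] in pixels: a listed point, or the origin of a listed thing).
The state is a dict: "time_s": time; "q": joint angles; "dq": joint speeds; "joint_efforts": joint torques, N m; "eef_pos": TCP position; "eef_rot": TCP orientation; "wrist_force": force on the tool from outside, world axes, zero at the start; "torque": the same for the moment, N m; "opening": opening from 0.0 (shut) to 1.0 (fully open).
Only numpy, scipy, OpenCV 4.12 (cv2) and the standard library are available. Lean on these libraries where they do the work, as an engineer would, in place of code of your own. Each camera call takes 0.05 s, during which the arm holds its last target.

### The job

A printed hinge block lies loaded in the plywood fixture: with the fixture still wholly on the bench, press the toggle clamp's lever fully down so that the clamp shuts on the block. Then slide the fixture flat along the bench, clamp end first, out over the bench's left end until the line scribed across the board runs along the bench edge, leaving the other things on the bench alone; the screws can then be driven from underneath. Out there the board would tip off by itself, so finish while holding it: grip it or press it down, flat and still, with the line at the edge, and do not let go.

Things in the scene. Friction and masses are not known exactly. Their poses are not given: they have to be found in the camera images.
- fixture: Plywood board 360 x 150 x 12 mm flat on the bench, 0.7 to 0.95 kg loaded. Origin: centre of its underside. +x points to the outer end (nest and block), which goes out over the edge. Along x (mm): inner edge -180, bow handle -155, shut lever -82 to 4, line -20, clamp flange -5 to 45, nest 115, outer edge 180. It balances near its middle: with the line at the edge, about 2 N down on the bow handle holds it.
- line_left (a point): The +y end of the dark line scribed straight across the board's top (2.5 mm wide, at x = -20 mm of the board, 12 mm above its underside), at the board's long side.
- line_right (a point): The -y end of the same scribed line, 150 mm from the other end.
- outer_end (a point): Middle of the board's outer edge, on the underside.
- bow_handle (a point): Centre of the aluminium bow handle's grip bar, across the inner end of the board: round bar 10 mm thick, straight over 88 mm along the board's y, its centre 48 mm above the board's underside (31 mm clear beneath it). Can be pinched from above, fingers closing along the board's x.
- clamp_lever (a joint): Angle (rad) of the toggle clamp's lever: 0 = level, clamp shut (on its stop, stays shut); starts standing up at 0.9 to 1.1 (stop 1.13). Pivot axis along the board's y at x = 4, z = 46 mm of the board; the lever points to the board's -x side and rises as it opens. It stays where left, by friction of about 0.2 N m (2 to 4 N across it near the tip moves it).
- lever_tip (a point): Tip of the lever, at the end of its round black rubber grip (15 mm thick, 64 mm long), on the grip's axis, 86 mm from the pivot. Shut, the grip lies level with its top 54 mm above the board's underside and 26 mm of free room beneath.
- hinge_block: Grey printed hinge block, loose in the nest: flange 60 (board's x) x 44 x 8 mm with a barrel 26 mm high along its outer side, 50 g. Origin: centre of its underside. The clamp's rubber foot comes down on its flange.
- nest (a point): Centre of the nest's floor on the board's top, between four black fences 6 to 10 mm high; the block's origin lies here.
- bench_edge (a point): A point on the top edge of the bench's left end. The edge is straight along this point's x axis (world x); the bench lies on its -y side, empty space on its +y side. Bench top at z = 0.
- spool: Bystander: filament spool lying flat, 200 mm across, 58 mm high; origin under its centre.
- scraper: Bystander: plate scraper (spatula) lying on the bench beyond the fixture; origin near its middle.
- driver: Bystander: screwdriver lying on the bench beyond the fixture; origin near its middle.
There are look-alikes about, which are no part of the job. Several things have the shape of the hinge_block; the one meant has the colours described above.

How it is judged:
By the outcome, as a careful person would: the job done as asked, in the order asked, and still so for the second after the job is handed in, while the arm keeps its last pose, push and grip.
It also fails if it takes over 48 s, if anything falls off the work surface, if the arm or the gripper's body presses on something with over 40 N, if the wrist force passes 120 N, or if a joint passes its speed limit or range.

## Working session

There is one attempt and no reset: what is moved stays moved. The work goes in short steps, Python scripts to look and compute and a tool call to move; the robot and the scene stay as the last step left them, time stands still between calls to the robot, and variables do not carry over. Pictures are saved under pics/ and viewed, and the job is handed in when it is done.

Besides the shell and the picture viewer there is one more tool, called after ">>>" by a JSON object that holds its "fn" and its "kwargs", one argument or row to a line. apply_moves: Moves the arm, as the interface text tells. Its arguments: {"type":"object","properties":{"increments":{"type":"array","items":{"type":"object","properties":{"x":{"type":"number"},"y":{"type":"number"},"z":{"type":"number"},"ax":{"type":"number"},"ay":{"type":"number"},"az":{"type":"number"},"grip":{"type":"number"}}}}},"required":["increments"]}

```bash
mkdir -p pics; ls; python3 - <<'E'
from bench import ctrl, vision, ticket, find_in, regions_of, pinpoint
import cv2
print(ctrl.get_obs())
for n in ["side","top"]:
    im=vision.camera(n); cv2.imwrite(f"pics/{n}0.png",im[:,:,::-1])
    p=vision.camera_params(n); print(n,p)
    for q in ["line_left","line_right","outer_end","bow_handle","lever_tip","nest","hinge_block","fixture","bench_edge"]:
        print(q,[(round(d['p'],2),[round(float(v)) for v in d['xy']]) for d in pinpoint(n,q)][:4])
print(ctrl.get_obs()['time_s'])
E
```

```text
pics
{'time_s': 0.0, 'q': array([ 1.10568617e+00,  1.81547090e-01,  1.60806380e+00,  2.43751888e-05,
        1.35385396e+00, -2.06323347e-01]), 'dq': array([ 0.00186365,  0.00137921, -0.00085307, -0.00050314, -0.00186982,
        0.00019923]), 'joint_efforts': array([ 1.04730592e-03, -4.44869578e+01, -3.51340091e+01, -1.91895870e-04,
        9.20004066e-03, -1.37005432e-05]), 'eef_pos': array([0.14688384, 0.55535312, 0.25535379]), 'eef_rot': array([-0.56005724,  0.56061753,  0.43070241, -0.43190196]), 'wrist_force': array([ 0.15078619, -0.07546255,  0.79459523]), 'torque': array([ 0.02648184,  0.01676321, -0.01204318]), 'opening': 1.0004135765650517}
side {'intrinsics': array([[422.31013338,   0.        , 265.76583656],
       [  0.        , 422.31013338, 192.49252035],
       [  0.        ,   0.        ,   1.        ]]), 'R': array([[ 0.92671372, -0.37574646, -0.00403399],
       [-0.28845807, -0.70447007, -0.6484704 ],
       [ 0.24081863,  0.60211006, -0.76122918]]), 't': array([-0.58227263,  0.11100792,  1.19860968])}
line_left [(0.76, [218, 192]), (0.68, [220, 129]), (0.37, [223
[... 332 characters left out ...]
 array([[483.14904192,   0.        , 259.15966442],
       [  0.        , 483.14904192, 193.23657547],
       [  0.        ,   0.        ,   1.        ]]), 'R': array([[-7.67140156e-04, -9.99989011e-01,  4.62485557e-03],
       [-9.79209619e-01, -1.86967150e-04, -2.02850900e-01],
       [ 2.02849536e-01, -4.68431813e-03, -9.79198715e-01]]), 't': array([-0.12369342,  0.58137159,  1.03591661])}
line_left [(0.63, [224, 249])]
line_right [(0.79, [221, 188])]
outer_end [(0.92, [137, 226])]
bow_handle [(0.82, [280, 215])]
lever_tip [(0.49, [235, 213]), (0.29, [223, 249])]
nest [(0.59, [167, 220])]
hinge_block [(0.93, [210, 294]), (0.59, [164, 220]), (0.57, [171, 285])]
fixture []
bench_edge []
1.0
```

View pics/side0.png

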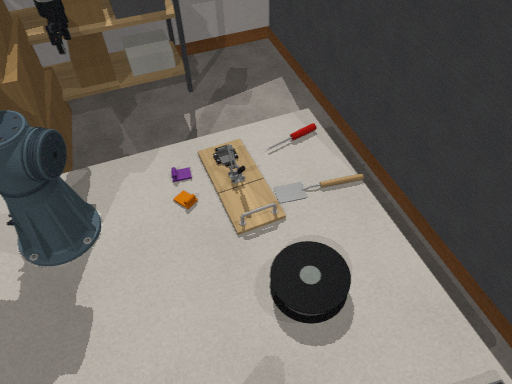

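View pics/top0.png

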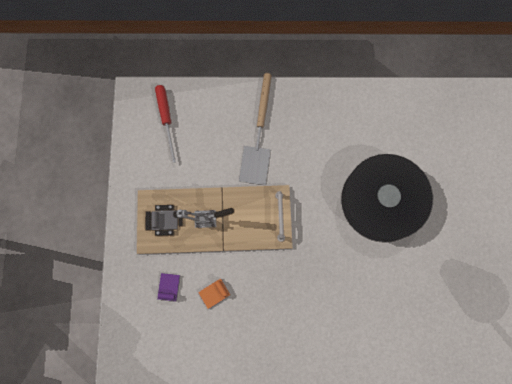

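```bash
python3 - <<'E'
import cv2
a=cv2.imread("pics/top0.png")[150:330,90:330]
cv2.imwrite("pics/top0c.png",cv2.resize(a,None,fx=3.3,fy=3.3,interpolation=cv2.INTER_CUBIC))
a=cv2.imread("pics/side0.png")[90:260,140:320]
cv2.imwrite("pics/side0c.png",cv2.resize(a,None,fx=3.5,fy=3.5,interpolation=cv2.INTER_CUBIC))
E
```

```text
(no output)
```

View pics/top0c.png

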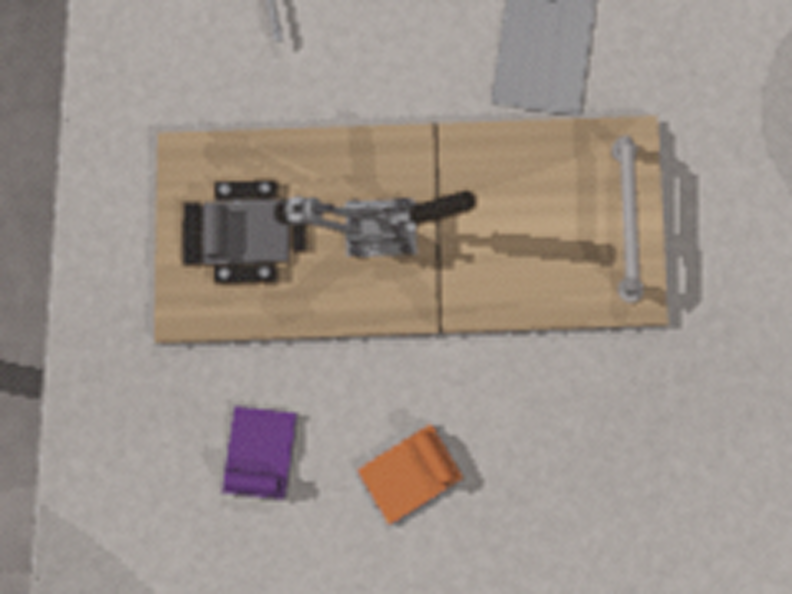

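View pics/side0c.png

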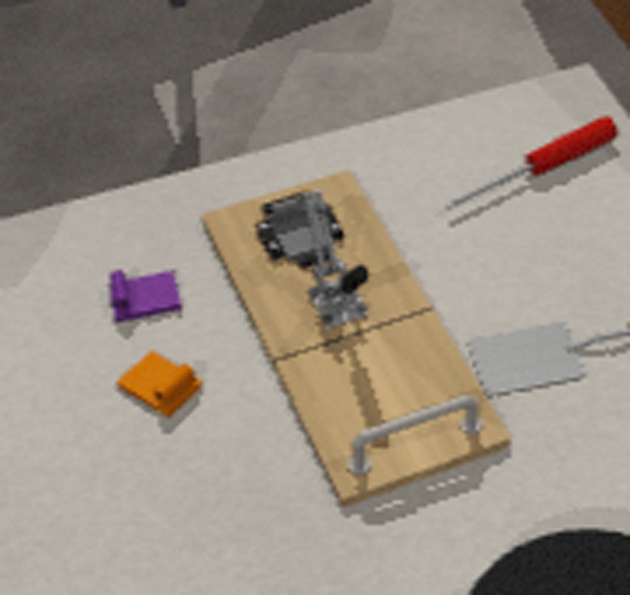

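```bash
cat > h.py <<'E'
import numpy as np, cv2
from scipy.optimize import least_squares
from bench import ctrl, vision, ticket, find_in, regions_of, pinpoint
P={n:vision.camera_params(n) for n in("side","top")}
def proj(n,X):
    p=P[n];c=np.atleast_2d(X)@p['R'].T+p['t'];u=c@p['intrinsics'].T;return u[:,:2]/u[:,2:]
def unproj(n,uv,z):
    p=P[n];uv=np.atleast_2d(uv);d=np.c_[uv,np.ones(len(uv))]@np.linalg.inv(p['intrinsics']).T@p['R']
    o=-p['R'].T@p['t'];return o+d*((z-o[2])/d[:,2])[:,None]
def bpt(s,X):  # s=x,y,yaw of board
    X=np.atleast_2d(np.array(X,float));c,t=np.cos(s[2]),np.sin(s[2])
    return np.c_[s[0]+c*X[:,0]-t*X[:,1],s[1]+t*X[:,0]+c*X[:,1],X[:,2]]
E
python3 - <<'E'
from h import *
top=np.array([[155,127],[155,343],[667,325],[655,117],[436,123],[440,333]])/3.3+[90,150]
sid=np.array([[203,213],[350,172],[510,441],[343,503],[275,358],[432,310]])/3.5+[140,90]
w=unproj("top",top,.012); ws=unproj("side",sid,.012)
print(w.round(3)); print(ws.round(3))
B=.012
# outer end +x = world +y ; board +y = world -x
Xt=[[.18,-.075,B],[.18,.075,B],[-.18,.075,B],[-.18,-.075,B],[-.02,-.075,B],[-.02,.075,B]]
Xs=[[.18,.075,B],[.18,-.075,B],[-.18,-.075,B],[-.18,.075,B],[-.02,.075,B],[-.02,-.075,B]]
r=lambda s:np.r_[(proj("top",bpt(s,Xt))-top).ravel(),(proj("side",bpt(s,Xs))-sid).ravel()]
o=least_squares(r,[.5,.2,1.57]);print(o.x,r(o.x).reshape(-1,2).round(1))
for m,f in(("top",slice(0,12)),("side",slice(12,24))):
    o2=least_squares(lambda s:r(s)[f],[.5,.2,1.57]);print(m,o2.x)
# edge
g=cv2.cvtColor(cv2.imread("pics/top0.png"),cv2.COLOR_BGR2GRAY).astype(float)
pts=[]
for row in range(85,330,6):
    L=cv2.GaussianBlur(g,(3,3),0)[row,90:125];d=np.diff(L);k=np.argmax(d);pts.append([90+k+.5,row])
e=unproj("top",pts,0);print(e[:,:2].round(3).tolist())
for k,n,q in((0,"lever",(262,212)),):pass
print(unproj("top",[[(472/3.3+90),200/3.3+150]],.118))
E
```

```text
[[ 0.603  0.166  0.012]
 [ 0.448  0.158  0.012]
 [ 0.461 -0.2    0.012]
 [ 0.61  -0.194  0.012]
 [ 0.606 -0.036  0.012]
 [ 0.455 -0.041  0.012]]
[[ 0.451  0.157  0.012]
 [ 0.598  0.158  0.012]
 [ 0.61  -0.199  0.012]
 [ 0.462 -0.206  0.012]
 [ 0.458 -0.04   0.012]
 [ 0.604 -0.04   0.012]]
[ 0.53037442 -0.01897234  1.60135862] [[ 1.   1.2]
 [-0.3 -0.7]
 [ 0.4 -0.1]
 [ 1.2 -0.3]
 [ 0.2 -0.1]
 [ 0.  -0.4]
 [-0.4 -0.3]
 [-0.1 -1.1]
 [ 0.  -0.8]
 [-0.7 -1.1]
 [-0.6  0.5]
 [ 0.1 -0.8]]
top [ 0.53018744 -0.01804155  1.60169887]
side [ 0.53042296 -0.02158184  1.60037612]
[[0.871, 0.238], [0.855, 0.24], [0.839, 0.239], [0.823, 0.238], [0.807, 0.237], [0.791, 0.239], [0.776, 0.24], [0.76, 0.239], [0.745, 0.238], [0.729, 0.237], [0.714, 0.239], [0.699, 0.238], [0.684, 0.239], [0.668, 0.238], [0.653, 0.237], [0.639, 0.239], [0.624, 0.24], [0.609, 0.239], [0.594, 0.239], [0.58, 0.238], [0.565, 0.239], [0.551, 0.238], [0.536, 0.24], [0.522, 0.239], [0.508, 0.238], [0.493, 0.239], [0.479, 0.238], [0.465, 0.237], [0.451, 0.239], [0.437, 0.238], [0.424, 0.239], [0.41, 0.238], [0.396, 0.238], [0.383, 0.239], [0.369, 0.238], [0.356, 0.24], [0.342, 0.239], [0.329, 0.238], [0.316, 0.239], [0.302, 0.241], [0.289, 0.24]]
[[ 0.53152298 -0.06793304  0.118     ]]
```

```bash
cat >> h.py <<'E'
from scipy.spatial.transform import Rotation as Ro
def pose():
    o=ctrl.get_obs();q=o['eef_rot'];return o,np.array(o['eef_pos']),Ro.from_quat([q[1],q[2],q[3],q[0]])
def inc(target,R=None):
    o,p,R0=pose();R=R0 if R is None else R
    d=R0.inv().apply(np.array(target)-p)*100;a=(R0.inv()*R).as_rotvec()
    return d.round(2),a.round(3)
def down(yaw):  # tool y down, tool x along world angle yaw (mod pi, nearest to present)
    _,p,R0=pose();best=None
    for y in(yaw,yaw+np.pi):
        x=np.array([np.cos(y),np.sin(y),0]);yy=np.array([0,0,-1.]);R=Ro.from_matrix(np.c_[x,yy,np.cross(x,yy)])
        m=(R0.inv()*R).magnitude()
        if best is None or m<best[0]:best=(m,R)
    return best[1]
S=np.array([.5303,-.0190,1.6013])
E
python3 - <<'E'
from h import *
o,p,R=pose();print(R.as_matrix().round(3))
for a in(.9,1.0,1.1):
    X=bpt(S,[[.004-.086*np.cos(a),0,.046+.086*np.sin(a)],[.004-.022*np.cos(a),0,.046+.022*np.sin(a)]]);print(a,X.round(3)[0],proj("top",X).round(1).tolist(),proj("side",X).round(1).tolist())
D=down(S[2]); print(D.as_matrix().round(2))
# point above lever
t=bpt(S,[[-.02,0,.190]])[0];print(t,inc(t,D))
for q in ([495,105],[583,113]): print(unproj("top",[[q[0]/3.3+90,q[1]/3.3+150]],0))
print(bpt(S,[[-.155,0,.048]]))
E
```

```text
[[ 0.256  0.    -0.967]
 [ 0.967 -0.     0.256]
 [-0.    -1.    -0.   ]]
0.9 [ 0.532 -0.068  0.113] [[233.4, 210.8], [216.7, 215.1]] [[243.2, 168.7], [239.0, 171.4]]
1.0 [ 0.532 -0.061  0.118] [[230.0, 210.5], [215.8, 215.0]] [[242.2, 165.8], [238.7, 170.7]]
1.1 [ 0.531 -0.054  0.123] [[226.3, 210.3], [214.9, 215.0]] [[241.1, 163.0], [238.5, 170.1]]
[[-0.03  0.   -1.  ]
 [ 1.    0.   -0.03]
 [ 0.   -1.    0.  ]]
[ 0.53090998 -0.0389907   0.19      ] (array([-47.69,   6.63, -52.32]), array([ 0.   , -0.289, -0.   ]))
[[ 0.62178491 -0.07807493  0.        ]]
[[ 0.61582355 -0.14221443  0.        ]]
[[ 0.53502734 -0.17392789  0.048     ]]
```

>>> {"fn": "apply_moves", "kwargs": {
  "increments": [
    {"x": -4, "y": 0.5, "z": -4.4, "ay": -0.03, "grip": 1},
    {"x": -8, "y": 1, "z": -8.8, "ay": -0.06, "grip": 1},
    {"x": -12, "y": 1.5, "z": -13.1, "ay": -0.09, "grip": 1},
    {"x": -16, "y": 2, "z": -17.5, "ay": -0.12, "grip": 1},
    {"x": -20, "y": 2.5, "z": -22, "ay": -0.15, "grip": 1},
    {"x": -24, "y": 3, "z": -26.2, "ay": -0.18, "grip": 1},
    {"x": -28, "y": 3.5, "z": -30.6, "ay": -0.2, "grip": 1},
    {"x": -32, "y": 4, "z": -35, "ay": -0.22, "grip": 1},
    {"x": -36, "y": 4.5, "z": -39.4, "ay": -0.25, "grip": 1},
    {"x": -40, "y": 5.2, "z": -43.8, "ay": -0.27, "grip": 1},
    {"x": -44, "y": 6, "z": -48.1, "ay": -0.289, "grip": 1},
    {"x": -47.7, "y": 6.6, "z": -52.3, "ay": -0.289, "grip": 1}
  ]
}}

```text
invalid input
```

```bash
python3 - <<'E'
from h import *
o,p,R=pose();print(o['time_s'],p,R.as_matrix().round(3),o['wrist_force'],o['opening'])
for n in["top","side"]:
    im=vision.camera(n)[:,:,::-1]
    a=im[100:300,90:330] if n=="top" else im[60:260,140:340]
    cv2.imwrite(f"pics/{n}1.png",cv2.resize(a,None,fx=3,fy=3,interpolation=cv2.INTER_CUBIC))
D=down(S[2])
for X in([-.013,0,.150],[-.013,0,.123],[-.027,0,.111],[-.0366,0,.096],[-.0415,0,.079]):
    print(X,inc(bpt(S,[X])[0],D))
E
```

```text
1.0 [0.14716381 0.555868   0.25628521] [[ 0.256  0.    -0.967]
 [ 0.967 -0.     0.256]
 [-0.    -1.    -0.   ]] [-0.83271588 -0.2851238  -0.29423129] 0.9951412171218216
[-0.013, 0, 0.15] (array([-47.01,  10.63, -52.12]), array([ 0.   , -0.289, -0.   ]))
[-0.013, 0, 0.123] (array([-47.01,  13.33, -52.12]), array([ 0.   , -0.289, -0.   ]))
[-0.027, 0, 0.111] (array([-48.35,  14.53, -52.52]), array([ 0.   , -0.289, -0.   ]))
[-0.0366, 0, 0.096] (array([-49.27,  16.03, -52.79]), array([ 0.   , -0.289, -0.   ]))
[-0.0415, 0, 0.079] (array([-49.74,  17.73, -52.93]), array([ 0.   , -0.289, -0.   ]))
```

View pics/side1.png

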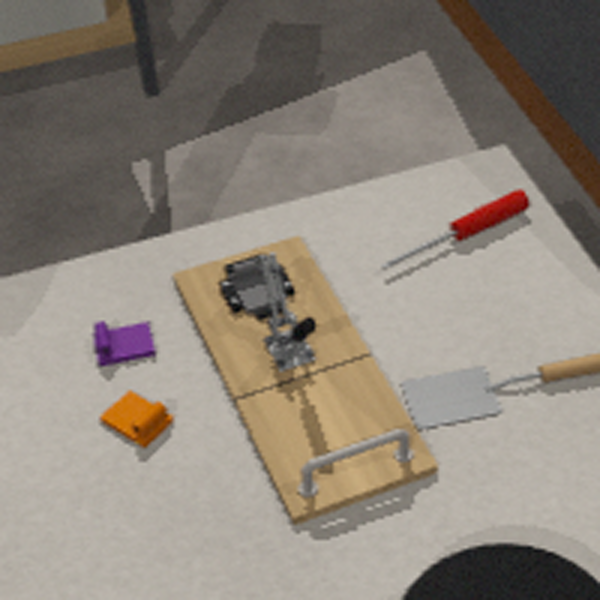

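View pics/top1.png

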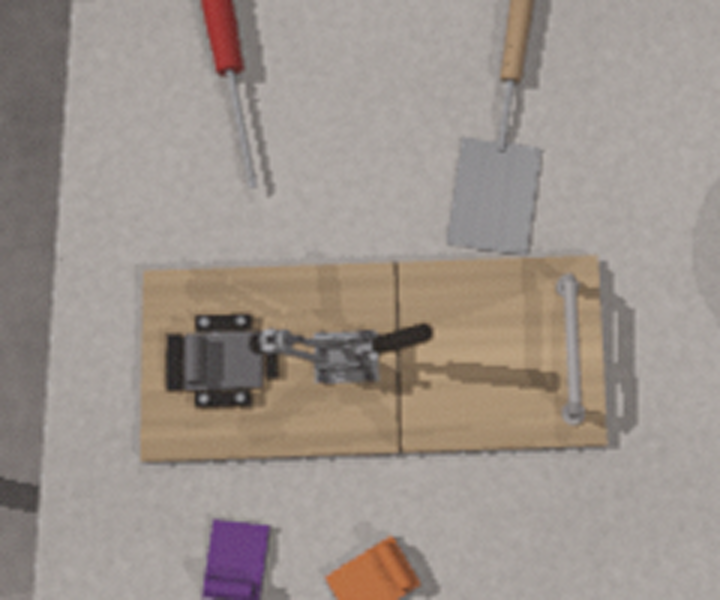

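Hinge-block candidates in the top view are grey in the nest (164,220), purple (169,287) and orange (213,293). The grey one on the fixture is the right one, and the close crop confirms it. The move was refused, so I'll retry with full rows.

>>> {"fn": "apply_moves", "kwargs": {
  "increments": [
    {"x": -4, "y": 0.5, "z": -4.4, "ax": 0, "ay": -0.03, "az": 0, "grip": 1},
    {"x": -8, "y": 1, "z": -8.8, "ax": 0, "ay": -0.06, "az": 0, "grip": 1},
    {"x": -12, "y": 1.5, "z": -13.1, "ax": 0, "ay": -0.09, "az": 0, "grip": 1},
    {"x": -16, "y": 2, "z": -17.5, "ax": 0, "ay": -0.12, "az": 0, "grip": 1},
    {"x": -20, "y": 2.5, "z": -22, "ax": 0, "ay": -0.15, "az": 0, "grip": 1},
    {"x": -24, "y": 3, "z": -26.2, "ax": 0, "ay": -0.18, "az": 0, "grip": 1},
    {"x": -28, "y": 3.5, "z": -30.6, "ax": 0, "ay": -0.2, "az": 0, "grip": 1},
    {"x": -32, "y": 4, "z": -35, "ax": 0, "ay": -0.22, "az": 0, "grip": 1},
    {"x": -36, "y": 4.5, "z": -39.4, "ax": 0, "ay": -0.25, "az": 0, "grip": 1},
    {"x": -40, "y": 5.2, "z": -43.8, "ax": 0, "ay": -0.27, "az": 0, "grip": 1},
    {"x": -44, "y": 6, "z": -48.1, "ax": 0, "ay": -0.289, "az": 0, "grip": 1},
    {"x": -47, "y": 6.6, "z": -52.1, "ax": 0, "ay": -0.289, "az": 0, "grip": 1}
  ]
}}

```text
time_s: 2.6
eef_pos: [0.5314, -0.0341, 0.1901]
eef_rot: [-0.493, 0.493, 0.507, -0.507]
wrist_force: [0.6, 1.0, 0.7]
opening: -0.003
```

```bash
python3 - <<'E'
from h import *
o,p,R=pose();print(o['time_s'],p,R.as_matrix().round(3),o['wrist_force'],o['opening'])
for n in["top","side"]:
    im=vision.camera(n)[:,:,::-1]
    a=im[100:300,90:330] if n=="top" else im[60:260,140:340]
    cv2.imwrite(f"pics/{n}2.png",cv2.resize(a,None,fx=3,fy=3,interpolation=cv2.INTER_CUBIC))
D=down(S[2])
for X in([-.013,0,.150],[-.013,0,.123],[-.027,0,.111],[-.0366,0,.096],[-.0415,0,.079]):
    print(X,inc(bpt(S,[X])[0],D))
E
```

```text
2.6 [ 0.53139603 -0.03407877  0.19011099] [[-0.029  0.    -1.   ]
 [ 1.    -0.    -0.029]
 [-0.    -1.    -0.   ]] [0.57868021 0.96769178 0.68146746] -0.0034835649108502656
[-0.013, 0, 0.15] (array([0.4 , 3.98, 0.19]), array([ 0.001, -0.005, -0.001]))
[-0.013, 0, 0.123] (array([0.4 , 6.68, 0.19]), array([ 0.001, -0.005, -0.001]))
[-0.027, 0, 0.111] (array([-0.99,  7.88,  0.18]), array([ 0.001, -0.005, -0.001]))
[-0.0366, 0, 0.096] (array([-1.95,  9.38,  0.18]), array([ 0.001, -0.005, -0.001]))
[-0.0415, 0, 0.079] (array([-2.44, 11.08,  0.18]), array([ 0.001, -0.005, -0.001]))
```

View pics/side2.png

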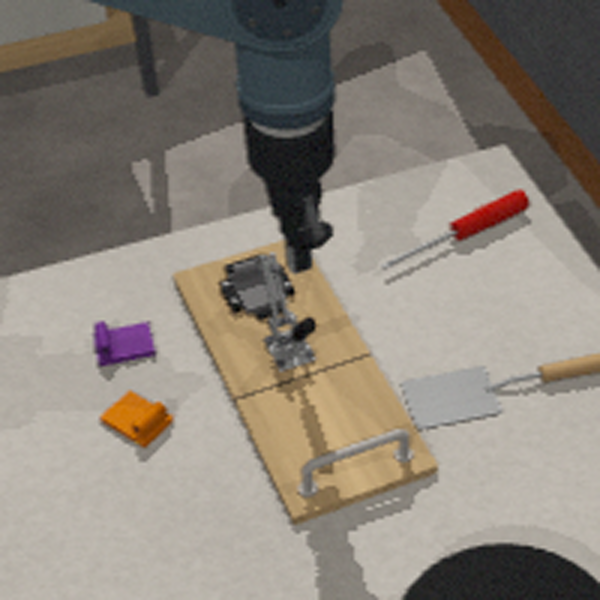

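View pics/top2.png

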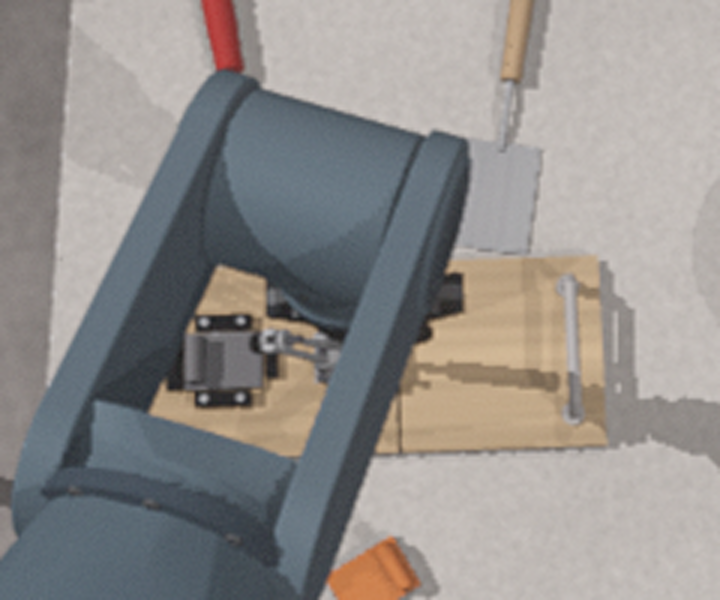

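>>> {"fn": "apply_moves", "kwargs": {
  "increments": [
    {"x": 0.4, "y": 2, "z": 0.2, "ax": 0, "ay": -0.005, "az": 0, "grip": 1},
    {"x": 0.4, "y": 4, "z": 0.2, "ax": 0, "ay": -0.005, "az": 0, "grip": 1},
    {"x": 0.4, "y": 5.5, "z": 0.2, "ax": 0, "ay": -0.005, "az": 0, "grip": 1},
    {"x": 0.4, "y": 6.6, "z": 0.2, "ax": 0, "ay": -0.005, "az": 0, "grip": 1},
    {"x": -0.1, "y": 7.1, "z": 0.2, "ax": 0, "ay": -0.005, "az": 0, "grip": 1},
    {"x": -0.6, "y": 7.5, "z": 0.2, "ax": 0, "ay": -0.005, "az": 0, "grip": 1},
    {"x": -1.0, "y": 7.9, "z": 0.2, "ax": 0, "ay": -0.005, "az": 0, "grip": 1},
    {"x": -1.0, "y": 7.9, "z": 0.2, "ax": 0, "ay": -0.005, "az": 0, "grip": 1}
  ]
}}

```text
time_s: 3.7
eef_pos: [0.5312, -0.0466, 0.1108]
eef_rot: [0.492, -0.493, -0.507, 0.508]
wrist_force: [-0.5, 0.2, 1.0]
opening: 0.001
```

```bash
python3 - <<'E'
from h import *
o,p,R=pose();print(o['time_s'],p,o['wrist_force'],o['torque'])
n="side"
im=vision.camera(n)[:,:,::-1]
a=im[90:240,170:300]
cv2.imwrite(f"pics/{n}3.png",cv2.resize(a,None,fx=4,fy=4,interpolation=cv2.INTER_CUBIC))
D=down(S[2])
for X in([-.0366,0,.096],[-.0415,0,.079]):
    print(X,inc(bpt(S,[X])[0],D))
E
```

```text
3.7 [ 0.53115471 -0.0466449   0.11082298] [-0.46226664  0.22431435  0.97211512] [ 0.04336694  0.02428493 -0.00976352]
[-0.0366, 0, 0.096] (array([-0.9 ,  1.5 ,  0.01]), array([ 0.001, -0.   , -0.002]))
[-0.0415, 0, 0.079] (array([-1.39,  3.2 ,  0.02]), array([ 0.001, -0.   , -0.002]))
```

View pics/side3.png

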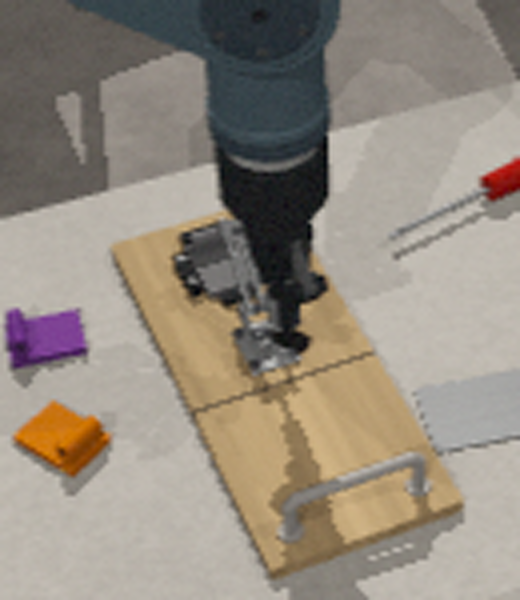

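>>> {"fn": "apply_moves", "kwargs": {
  "increments": [
    {"x": -0.5, "y": 0.4, "z": 0, "ax": 0, "ay": 0, "az": 0, "grip": 1},
    {"x": -0.9, "y": 0.8, "z": 0, "ax": 0, "ay": 0, "az": 0, "grip": 1},
    {"x": -1.3, "y": 1.2, "z": 0, "ax": 0, "ay": 0, "az": 0, "grip": 1},
    {"x": -1.6, "y": 1.6, "z": 0, "ax": 0, "ay": 0, "az": 0, "grip": 1},
    {"x": -1.9, "y": 2.0, "z": 0, "ax": 0, "ay": 0, "az": 0, "grip": 1},
    {"x": -2.1, "y": 2.4, "z": 0, "ax": 0, "ay": 0, "az": 0, "grip": 1},
    {"x": -2.3, "y": 2.8, "z": 0, "ax": 0, "ay": 0, "az": 0, "grip": 1},
    {"x": -2.3, "y": 2.8, "z": 0, "ax": 0, "ay": 0, "az": 0, "grip": 1}
  ]
}}

```text
time_s: 4.75
eef_pos: [0.5319, -0.0699, 0.0826]
eef_rot: [0.492, -0.493, -0.507, 0.508]
wrist_force: [0.2, -0.3, -0.4]
opening: 0.002
```

```bash
python3 - <<'E'
from h import *
o,p,R=pose();print(o['time_s'],p,o['wrist_force'],o['torque'])
n="side"
im=vision.camera(n)[:,:,::-1]
a=im[90:240,170:300]
cv2.imwrite(f"pics/{n}4.png",cv2.resize(a,None,fx=4,fy=4,interpolation=cv2.INTER_CUBIC))
D=down(S[2])
for X in([-.050,0,.079],[-.050,0,.075]):
    print(X,inc(bpt(S,[X])[0],D))
E
```

```text
4.75 [ 0.53187053 -0.0698951   0.08262622] [ 0.19436332 -0.33506911 -0.42765831] [ 0.005375   -0.07578435  0.0097924 ]
[-0.05, 0, 0.079] (array([0.09, 0.38, 0.01]), array([ 0.001, -0.   , -0.002]))
[-0.05, 0, 0.075] (array([0.09, 0.78, 0.01]), array([ 0.001, -0.   , -0.002]))
```

View pics/side4.png

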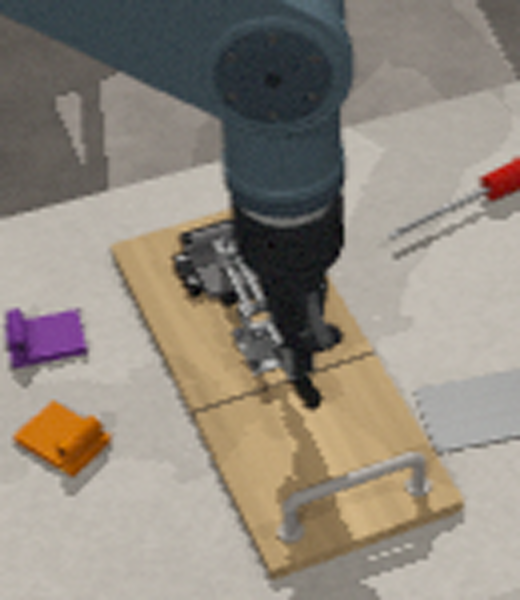

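The lever has followed the fingers down, with its tip now at crop (312,400), and the board hasn't moved. I'll press it home.

>>> {"fn": "apply_moves", "kwargs": {
  "increments": [
    {"x": 0, "y": 0.2, "z": 0, "ax": 0, "ay": 0, "az": 0, "grip": 1},
    {"x": 0, "y": 0.4, "z": 0, "ax": 0, "ay": 0, "az": 0, "grip": 1},
    {"x": 0, "y": 0.5, "z": 0, "ax": 0, "ay": 0, "az": 0, "grip": 1},
    {"x": 0, "y": 0.5, "z": 0, "ax": 0, "ay": 0, "az": 0, "grip": 1}
  ]
}}

```text
time_s: 5.3
eef_pos: [0.5322, -0.0702, 0.0783]
eef_rot: [0.491, -0.493, -0.507, 0.508]
wrist_force: [-1.9, -1.6, 5.9]
opening: -0.002
```

>>> {"fn": "apply_moves", "kwargs": {
  "increments": [
    {"x": 0, "y": 0.1, "z": 0, "ax": 0, "ay": 0, "az": 0, "grip": 1},
    {"x": 0, "y": 0.2, "z": 0, "ax": 0, "ay": 0, "az": 0, "grip": 1},
    {"x": 0, "y": 0.2, "z": 0, "ax": 0, "ay": 0, "az": 0, "grip": 1}
  ]
}}

```text
time_s: 5.68
eef_pos: [0.5323, -0.0703, 0.078]
eef_rot: [0.491, -0.493, -0.507, 0.508]
wrist_force: [-6.7, 0.9, 17.3]
opening: 0.002
```

>>> {"fn": "apply_moves", "kwargs": {
  "increments": [
    {"x": 0, "y": 0.25, "z": 0, "ax": 0, "ay": 0, "az": 0, "grip": 1},
    {"x": 0, "y": 0.25, "z": 0, "ax": 0, "ay": 0, "az": 0, "grip": 1}
  ]
}}

```text
time_s: 5.92
eef_pos: [0.5325, -0.0703, 0.0779]
eef_rot: [0.491, -0.493, -0.507, 0.508]
wrist_force: [-8.8, 1.3, 23.4]
opening: 0.002
```

```bash
python3 - <<'E'
from h import *
o,p,R=pose();D=down(S[2])
for X in([-.050,0,.1],[-.07,0,.15],[-.155,0,.15],[-.155,0,.09],[-.155,0,.054]):
    print(X,inc(bpt(S,[X])[0],D))
E
```

```text
[-0.05, 0, 0.1] (array([ 0.12, -2.21,  0.06]), array([ 0.001,  0.001, -0.003]))
[-0.07, 0, 0.15] (array([-1.89, -7.21,  0.05]), array([ 0.001,  0.001, -0.003]))
[-0.155, 0, 0.15] (array([-10.39,  -7.18,   0.06]), array([ 0.001,  0.001, -0.003]))
[-0.155, 0, 0.09] (array([-10.37,  -1.18,   0.07]), array([ 0.001,  0.001, -0.003]))
[-0.155, 0, 0.054] (array([-10.36,   2.42,   0.07]), array([ 0.001,  0.001, -0.003]))
```

Lever is at its stop (23 N with no further travel). Next I lift, open and move above the handle.

>>> {"fn": "apply_moves", "kwargs": {
  "increments": [
    {"x": 0, "y": -1, "z": 0, "ax": 0, "ay": 0, "az": 0, "grip": 1},
    {"x": 0, "y": -3.5, "z": 0, "ax": 0, "ay": 0, "az": 0, "grip": 1},
    {"x": -1.5, "y": -7, "z": 0, "ax": 0, "ay": 0, "az": 0, "grip": 0.5},
    {"x": -6, "y": -7.2, "z": 0, "ax": 0, "ay": 0, "az": 0, "grip": 0},
    {"x": -10.4, "y": -7.2, "z": 0.1, "ax": 0, "ay": 0, "az": 0, "grip": 0},
    {"x": -10.4, "y": -7.2, "z": 0.1, "ax": 0, "ay": 0, "az": 0, "grip": 0},
    {"x": -10.4, "y": -7.2, "z": 0.1, "ax": 0, "ay": 0, "az": 0, "grip": 0}
  ]
}}

```text
time_s: 6.8
eef_pos: [0.5343, -0.1735, 0.1498]
eef_rot: [0.492, -0.493, -0.507, 0.508]
wrist_force: [-0.6, 0.2, 0.1]
opening: 0.998
```

```bash
python3 - <<'E'
from h import *
o,p,R=pose();print(o['time_s'],p,o['wrist_force'],o['opening'])
for n in["top","side"]:
    im=vision.camera(n)[:,:,::-1]
    a=im[100:300,90:330] if n=="top" else im[90:240,170:310]
    cv2.imwrite(f"pics/{n}5.png",cv2.resize(a,None,fx=3.3 if n=="top" else 4,fy=3 if n=="top" else 4,interpolation=cv2.INTER_CUBIC))
D=down(S[2])
for X in([-.155,0,.09],[-.155,0,.054]):
    print(X,inc(bpt(S,[X])[0],D))
E
```

```text
6.8 [ 0.5342685  -0.17350214  0.14981526] [-0.59523165  0.1831095   0.09357297] 0.9982587433693917
[-0.155, 0, 0.09] (array([-0.1 ,  5.99, -0.06]), array([ 0.   ,  0.002, -0.003]))
[-0.155, 0, 0.054] (array([-0.09,  9.59, -0.06]), array([ 0.   ,  0.002, -0.003]))
```

View pics/side5.png

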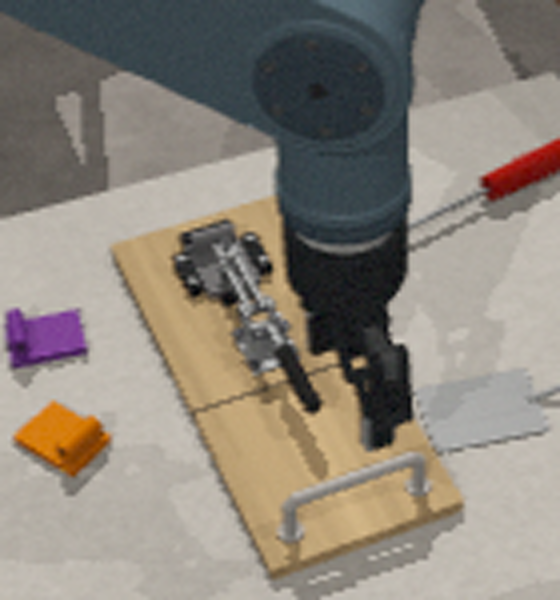

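View pics/top5.png

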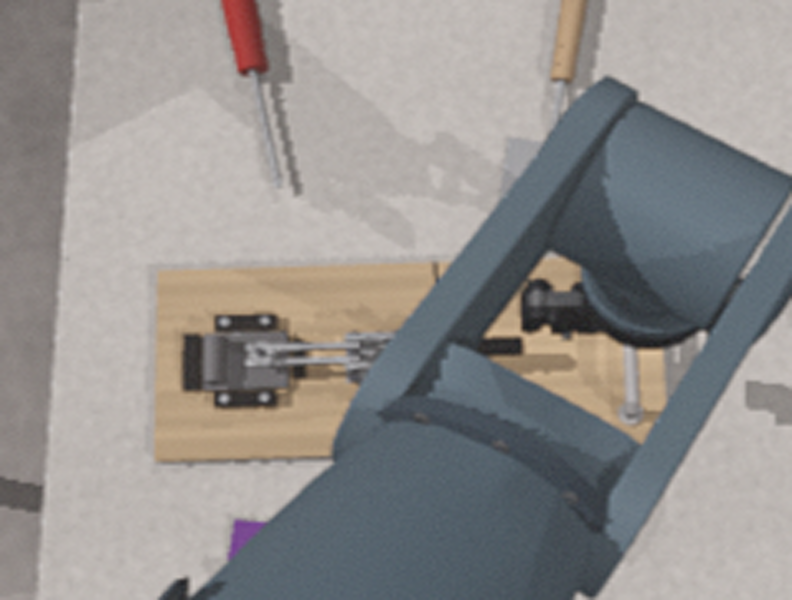

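```bash
python3 - <<'E'
from h import *
for a in(0,.1,.2):
    print(a,proj("side",bpt(S,[[.004-.086*np.cos(a),0,.046+.086*np.sin(a)]]))[0].round(1), ((proj("side",bpt(S,[[.004-.086*np.cos(a),0,.046+.086*np.sin(a)]]))[0]-[170,90])*4).round())
E
```

```text
0 [248.4 192. ] [313. 408.]
0.1 [248.2 190. ] [313. 400.]
0.2 [247.9 187.8] [312. 391.]
```

>>> {"fn": "apply_moves", "kwargs": {
  "increments": [
    {"x": -0.1, "y": 3, "z": 0, "ax": 0, "ay": 0, "az": 0, "grip": 0},
    {"x": -0.1, "y": 6, "z": 0, "ax": 0, "ay": 0, "az": 0, "grip": 0},
    {"x": -0.1, "y": 8.5, "z": 0, "ax": 0, "ay": 0, "az": 0, "grip": 0},
    {"x": -0.1, "y": 9.6, "z": 0, "ax": 0, "ay": 0, "az": 0, "grip": 0},
    {"x": -0.1, "y": 9.6, "z": 0, "ax": 0, "ay": 0, "az": 0, "grip": 0}
  ]
}}

```text
time_s: 7.52
eef_pos: [0.5342, -0.1732, 0.0534]
eef_rot: [0.491, -0.492, -0.508, 0.509]
wrist_force: [-0.0, -0.8, 0.1]
opening: 0.996
```

>>> {"fn": "apply_moves", "kwargs": {
  "increments": [
    {"x": 0, "y": 0, "z": 0, "ax": 0, "ay": 0, "az": 0, "grip": 0.5},
    {"x": 0, "y": 0, "z": 0, "ax": 0, "ay": 0, "az": 0, "grip": 0.8},
    {"x": 0, "y": 0, "z": 0, "ax": 0, "ay": 0, "az": 0, "grip": 1},
    {"x": 0, "y": 0, "z": 0, "ax": 0, "ay": 0, "az": 0, "grip": 1},
    {"x": 0, "y": 0, "z": 0, "ax": 0, "ay": 0, "az": 0, "grip": 1},
    {"x": 0, "y": 0, "z": 0, "ax": 0, "ay": 0, "az": 0, "grip": 1}
  ]
}}

```text
time_s: 8.28
eef_pos: [0.5343, -0.1731, 0.0538]
eef_rot: [0.491, -0.492, -0.508, 0.509]
wrist_force: [-2.1, 1.0, 5.5]
opening: 0.094
```

```bash
python3 - <<'E'
from h import *
o,p,R=pose();print(o['time_s'],p,o['wrist_force'],o['torque'],o['opening'],R.as_matrix().round(4))
# slide 0.15 along board axis
d=np.array([np.cos(S[2]),np.sin(S[2]),0])
print(inc(p+.15*d))
print(inc(p+.15*d,down(S[2])))
n="side";im=vision.camera(n)[:,:,::-1];a=im[90:260,170:330]
cv2.imwrite("pics/side6.png",cv2.resize(a,None,fx=3.5,fy=3.5,interpolation=cv2.INTER_CUBIC))
E
```

```text
8.275 [ 0.53433508 -0.17314549  0.05380371] [-2.12205858  0.96527512  5.46560539] [0.31328372 0.22278526 0.00745963] 0.09449548732586491 [[-3.330e-02 -6.000e-04 -9.994e-01]
 [ 9.994e-01 -1.700e-03 -3.330e-02]
 [-1.700e-03 -1.000e+00  7.000e-04]]
(array([15.  , -0.02, -0.04]), array([0., 0., 0.]))
(array([15.  , -0.02, -0.04]), array([-0.001,  0.003, -0.002]))
```

View pics/side6.png

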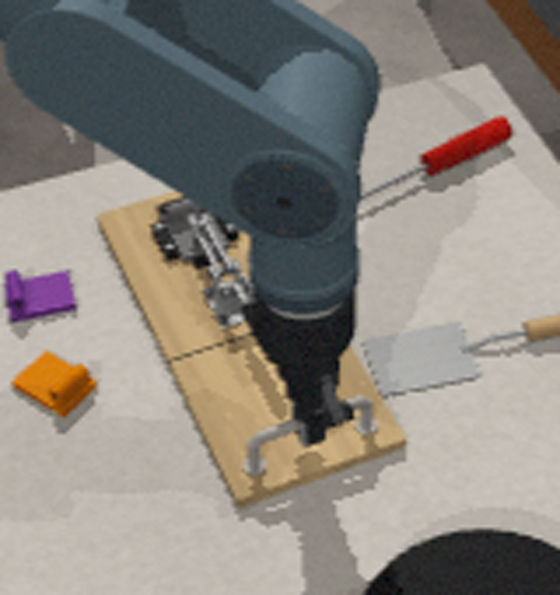

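The pads hold the bar and the lever is still shut. Now sliding.

>>> {"fn": "apply_moves", "kwargs": {
  "increments": [
    {"x": 0.6, "y": 0, "z": 0, "ax": 0, "ay": 0, "az": 0, "grip": 1},
    {"x": 1.8, "y": 0, "z": 0, "ax": 0, "ay": 0, "az": 0, "grip": 1},
    {"x": 3.2, "y": 0, "z": 0, "ax": 0, "ay": 0, "az": 0, "grip": 1},
    {"x": 4.7, "y": 0, "z": 0, "ax": 0, "ay": 0, "az": 0, "grip": 1},
    {"x": 6.2, "y": 0, "z": 0, "ax": 0, "ay": 0, "az": 0, "grip": 1},
    {"x": 7.7, "y": 0, "z": 0, "ax": 0, "ay": 0, "az": 0, "grip": 1},
    {"x": 9.2, "y": 0, "z": 0, "ax": 0, "ay": 0, "az": 0, "grip": 1},
    {"x": 10.7, "y": 0, "z": 0, "ax": 0, "ay": 0, "az": 0, "grip": 1},
    {"x": 12.2, "y": 0, "z": 0, "ax": 0, "ay": 0, "az": 0, "grip": 1},
    {"x": 13.6, "y": 0, "z": 0, "ax": 0, "ay": 0, "az": 0, "grip": 1},
    {"x": 14.6, "y": 0, "z": 0, "ax": 0, "ay": 0, "az": 0, "grip": 1},
    {"x": 15, "y": 0, "z": 0, "ax": 0, "ay": 0, "az": 0, "grip": 1}
  ]
}}

```text
time_s: 9.82
eef_pos: [0.5296, -0.0232, 0.0538]
eef_rot: [0.491, -0.492, -0.508, 0.509]
wrist_force: [-0.3, -7.3, 1.6]
opening: 0.091
```

```bash
python3 - <<'E'
from h import *
o,p,R=pose();print(o['time_s'],p,o['wrist_force'],o['torque'],o['opening'],R.as_matrix().round(4))
for n in["top","side"]:
    im=vision.camera(n)[:,:,::-1]
    a=im[100:300,30:270] if n=="top" else im[60:230,130:290]
    cv2.imwrite(f"pics/{n}7.png",cv2.resize(a,None,fx=3.3 if n=="top" else 3.5,fy=3 if n=="top" else 3.5,interpolation=cv2.INTER_CUBIC))
E
```

```text
9.825 [ 0.52961727 -0.02319659  0.05382138] [-0.27664019 -7.27058102  1.60384579] [-0.87200202 -0.02944624  0.00380435] 0.09115520491292746 [[-3.410e-02  1.000e-04 -9.994e-01]
 [ 9.994e-01 -2.900e-03 -3.410e-02]
 [-2.900e-03 -1.000e+00 -0.000e+00]]
```

View pics/side7.png

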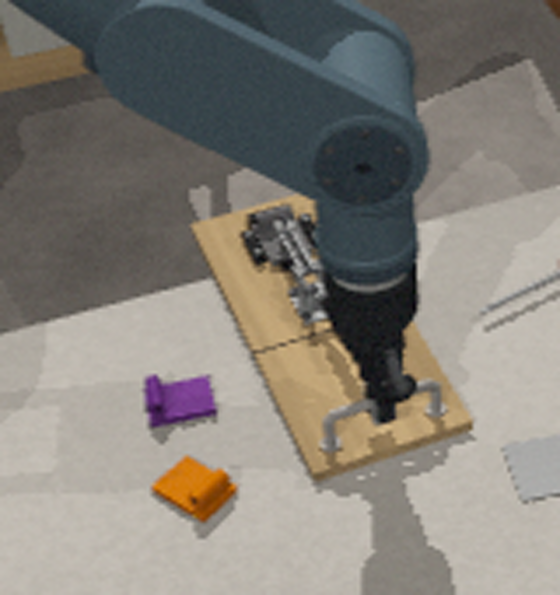

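View pics/top7.png

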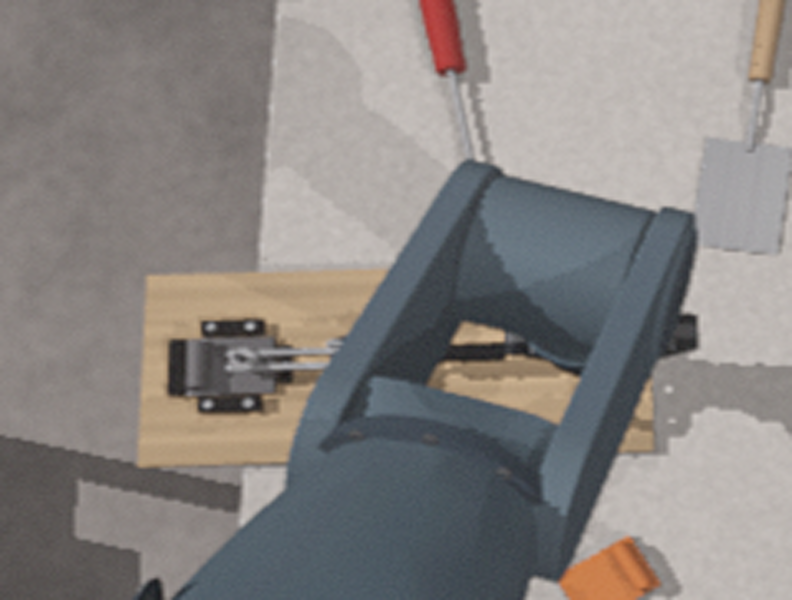

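>>> {"fn": "apply_moves", "kwargs": {
  "increments": [
    {"x": 0.6, "y": 0.05, "z": 0, "ax": 0, "ay": 0.003, "az": 0, "grip": 1},
    {"x": 1.8, "y": 0.1, "z": 0, "ax": 0, "ay": 0.008, "az": 0, "grip": 1},
    {"x": 3.2, "y": 0.1, "z": 0, "ax": 0, "ay": 0.013, "az": 0, "grip": 1},
    {"x": 4.6, "y": 0.1, "z": 0, "ax": 0, "ay": 0.018, "az": 0, "grip": 1},
    {"x": 6, "y": 0.1, "z": 0, "ax": 0, "ay": 0.024, "az": 0, "grip": 1},
    {"x": 7.4, "y": 0.1, "z": 0, "ax": 0, "ay": 0.03, "az": 0, "grip": 1},
    {"x": 8.8, "y": 0.1, "z": 0, "ax": 0, "ay": 0.034, "az": 0, "grip": 1},
    {"x": 9.8, "y": 0.1, "z": 0, "ax": 0, "ay": 0.034, "az": 0, "grip": 1},
    {"x": 10.5, "y": 0.1, "z": 0, "ax": 0, "ay": 0.034, "az": 0, "grip": 1},
    {"x": 10.5, "y": 0.1, "z": 0, "ax": 0, "ay": 0.034, "az": 0, "grip": 1}
  ]
}}

```text
time_s: 11.18
eef_pos: [0.5273, 0.0817, 0.0538]
eef_rot: [-0.499, 0.501, 0.5, -0.5]
wrist_force: [0.4, -4.8, 8.9]
opening: 0.094
```

```bash
python3 - <<'E'
from h import *
o,p,R=pose();print(o['time_s'],p,o['wrist_force'],o['torque'],o['opening'],R.as_matrix().round(4))
for n in["top","side"]:
    im=vision.camera(n)[:,:,::-1]
    cv2.imwrite(f"pics/{n}8full.png",im)
    a=im[130:280,50:230] if n=="top" else im[60:210,150:290]
    cv2.imwrite(f"pics/{n}8.png",cv2.resize(a,None,fx=4,fy=4,interpolation=cv2.INTER_CUBIC))
E
```

```text
11.175 [0.52726782 0.0816971  0.05378806] [ 0.36504616 -4.80526785  8.93247099] [-0.74307385 -0.02000787 -0.02276805] 0.09397331713042577 [[-1.0e-04  2.6e-03 -1.0e+00]
 [ 1.0e+00 -2.9e-03 -2.0e-04]
 [-2.9e-03 -1.0e+00 -2.6e-03]]
```

View pics/side8.png

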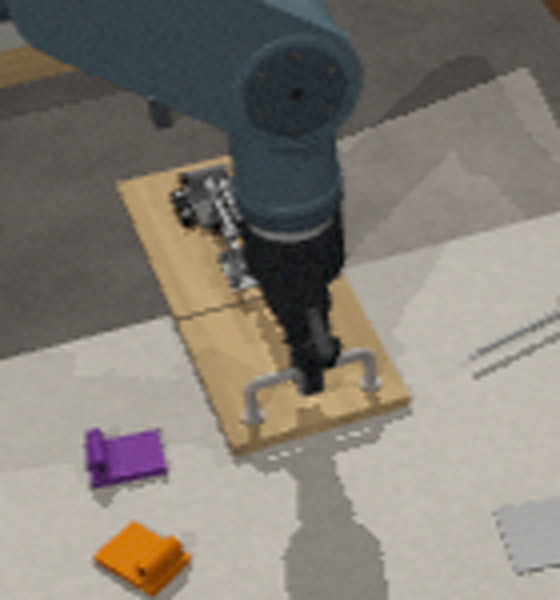

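View pics/top8.png

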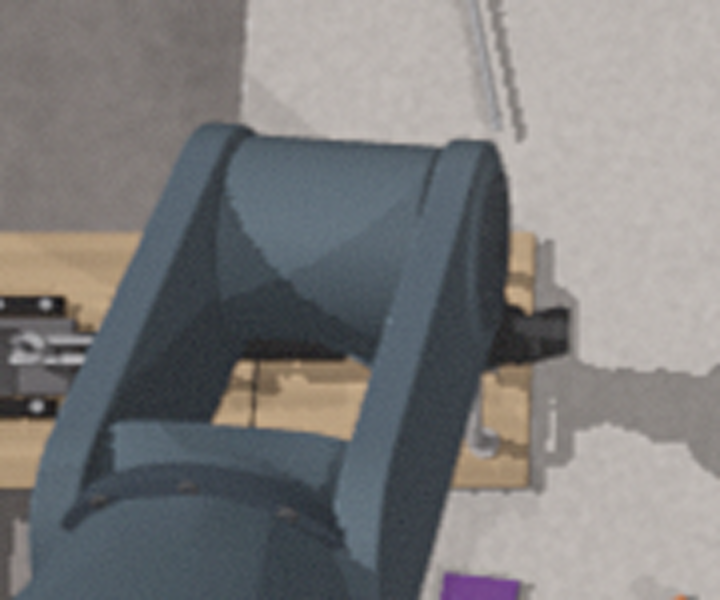

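```bash
cat > fit.py <<'E'
from h import *
def fit(tp,sd,edge=.2387,s0=None):
    # tp/sd: list of (px,board point) with None components for line constraints
    f=lambda s:np.r_[(proj("top",bpt(s,[x for _,x in tp]))-[q for q,_ in tp]).ravel() if tp else [],(proj("side",bpt(s,[x for _,x in sd]))-[q for q,_ in sd]).ravel() if sd else []]
    o=least_squares(f,[.527,.237,1.571],loss='soft_l1');return o.x,f(o.x).reshape(-1,2).round(1)
E
python3 - <<'E'
from fit import *
B=.012
T=lambda u,v:(u/4+50,v/4+130)
Sd=lambda u,v:(u/4+150,v/4+60)
tp=[(T(537,234),(-.18,-.075,B)),(T(530,487),(-.18,.075,B))]
sd=[(Sd(117,183),(.18,.075,B)),(Sd(234,444),(-.18,.075,B)),(Sd(411,399),(-.18,-.075,B)),(Sd(177,317),(-.02,.075,B))]
for a,b in((tp,sd),([],sd),(tp,[])):
    s,r=fit(a,b);print(s,r.tolist(),bpt(s,[[-.02,.075,B],[-.02,-.075,B]])[:,:2].round(4).tolist())
# line in top view direct
print(unproj("top",[T(253,428),T(257,362)],B))
# subpixel: dark line columns in top view and edge visible
g=cv2.GaussianBlur(cv2.cvtColor(cv2.imread("pics/top8full.png"),cv2.COLOR_BGR2GRAY),(1,3),0).astype(float)
for r in range(219,241,2): print(r,g[r,106:122].astype(int))
E
```

```text
[0.52894528 0.23331138 1.56883521] [[0.2, -0.4], [-0.2, -0.2], [0.1, -0.3], [-0.5, 0.8], [-0.3, -0.7], [-0.1, 0.6]] [[0.4539, 0.2135], [0.6039, 0.2132]]
[0.52953151 0.23370325 1.57129982] [[0.1, -0.4], [-0.2, 0.6], [-0.0, -0.9], [0.1, 0.5]] [[0.4545, 0.2137], [0.6045, 0.2137]]
[0.52729143 0.23333474 1.57454636] [[-0.0, -0.1], [0.0, 0.1]] [[0.4524, 0.2131], [0.6024, 0.2136]]
[[0.48739758 0.21483993 0.012     ]
 [0.52607733 0.21484121 0.012     ]]
219 [52 50 49 57 67 63 60 52 43 52 49 49 52 52 53 57]
221 [ 51  47  78 127 152 153 144 109  80 111 112 115 117 115 117 116]
223 [ 48  64 110 143 150 158 145  97  85 110 113 113 115 126 135 125]
225 [ 56  81 108 106 108 116 103  74  88 103 103 102 103 127 155 156]
227 [ 76 106 122 122 121 121 106  72  93 104 103 101 102 115 142 157]
229 [130 141 143 142 144 143 124  88 123 135 135 135 138 144 151 152]
231 [153 149 145 141 144 147 128  86 134 149 151 151 154 157 155 152]
233 [161 163 161 160 160 164 143 113 164 166 165 164 164 166 166 165]
235 [150 151 154 154 157 155 118 112 163 167 167 166 166 166 165 166]
237 [ 91  91  96  97  96  98  88  87 105 106 107 109 115 114 118 125]
239 [87 85 87 88 86 87 87 87 87 86 88 88 88 87 89 90]
```

>>> {"fn": "apply_moves", "kwargs": {
  "increments": [
    {"x": 0.5, "y": 0, "z": 0, "ax": 0, "ay": 0, "az": 0, "grip": 1},
    {"x": 1.2, "y": 0, "z": 0, "ax": 0, "ay": 0, "az": 0, "grip": 1},
    {"x": 1.9, "y": 0, "z": 0, "ax": 0, "ay": 0, "az": 0, "grip": 1},
    {"x": 2.3, "y": 0, "z": 0, "ax": 0, "ay": 0, "az": 0, "grip": 1},
    {"x": 2.3, "y": 0, "z": 0, "ax": 0, "ay": 0, "az": 0, "grip": 1}
  ]
}}

```text
time_s: 11.9
eef_pos: [0.5275, 0.1043, 0.0541]
eef_rot: [-0.498, 0.502, 0.5, -0.5]
wrist_force: [-0.2, -4.6, 4.2]
opening: 0.093
```

```bash
python3 - <<'E'
from fit import *
o,p,R=pose();print(o['time_s'],p,o['wrist_force'],o['torque'],o['opening'],R.as_matrix().round(4))
for n in["top","side"]:
    im=vision.camera(n)[:,:,::-1]
    cv2.imwrite(f"pics/{n}9full.png",im)
    a=im[130:280,50:230] if n=="top" else im[60:210,150:290]
    cv2.imwrite(f"pics/{n}9.png",cv2.resize(a,None,fx=4,fy=4,interpolation=cv2.INTER_CUBIC))
    for q in("line_left","line_right"):print(n,q,[(round(d['p'],2),np.round(d['xy'],1),unproj(n,[d['xy']],.012)[0,:2].round(4)) for d in pinpoint(n,q)][:2])
g=cv2.cvtColor(cv2.imread("pics/top9full.png"),cv2.COLOR_BGR2GRAY).astype(float)
for r in range(213,247,2): print(r,g[r,92:118].astype(int))
E
```

```text
11.9 [0.52753306 0.10425062 0.05405401] [-0.15327643 -4.56686865  4.20297551] [-0.76414177 -0.02395848  0.02540143] 0.09289772472974514 [[ 0.      0.003  -1.    ]
 [ 1.     -0.0034  0.    ]
 [-0.0034 -1.     -0.003 ]]
top line_left []
top line_right []
side line_left [(0.88, array([191.2, 134. ]), array([0.4524, 0.2456])), (0.26, array([195.7,  95.9]), array([0.5255, 0.4458]))]
side line_right [(0.55, array([232.3, 124.5]), array([0.5989, 0.239 ]))]
213 [47 47 44 55 44 50 52 51 48 49 51 51 53 52 53 51 53 55 49 54 51 51 48 54
 54 53]
215 [48 50 52 50 48 49 47 47 47 45 49 47 45 41 41 47 44 48 44 42 48 45 48 45
 45 47]
217 [53 50 46 49 49 47 45 43 36 38 38 37 43 36 38 40 39 42 40 39 36 42 39 37
 39 42]
219 [49 50 50 52 45 57 70 63 63 65 64 55 36 47 49 49 50 50 55 68 67 70 65 62
 50 50]
221 [ 48  54  51  45  61  99 135 162 163 160 163 139  75 105 120 120 123 121
 125 120 123 124 124 124 122 123]
223 [ 51  48  50  50  81 116 125 155 158 159 157 132  78 112 111 111 110 113
 121 141 137 137 132 139 131 118]
225 [ 49  48  48  66  93 104 106 109 107 101  97  70  62 101 100  99  98 100
 127 15
[... 332 characters left out ...]
51 156 152 154 153 151 148]
233 [116 158 157 155 156 158 161 159 160 165 145 102 148 165 167 163 164 163
 163 163 160 162 163 163 164 164]
235 [155 167 166 165 163 163 165 164 166 170 147 105 150 169 167 166 167 167
 166 165 166 166 164 164 163 163]
237 [ 91  87  89  89  85  86  90  89  91  94  88  85  90  99 107 104 106 107
 107 111 121 129 141 139 145 153]
239 [87 85 85 84 81 86 88 85 86 86 87 88 87 90 89 90 92 87 90 90 94 90 92 89
 92 89]
241 [83 82 81 84 83 88 87 87 86 87 85 86 86 87 87 92 88 90 92 94 91 93 93 95
 92 91]
243 [85 84 86 80 79 83 84 87 87 89 89 85 89 85 88 88 85 91 91 90 89 92 89 93
 88 94]
245 [88 85 90 85 84 83 83 80 80 80 81 82 83 82 84 86 92 90 86 87 88 90 88 91
 90 92]
```

View pics/side9.png

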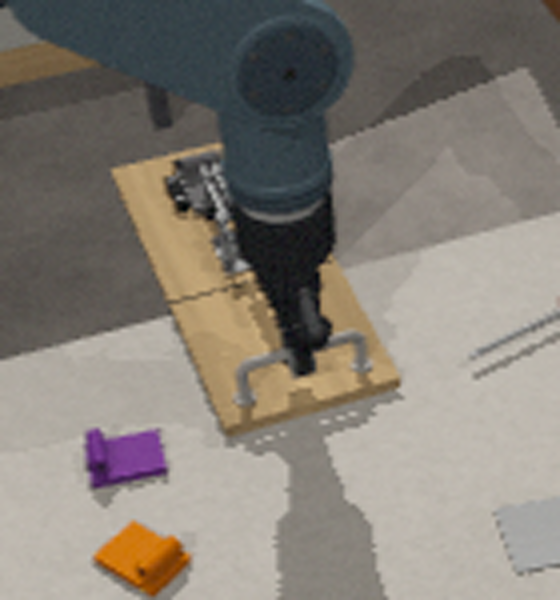

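View pics/top9.png

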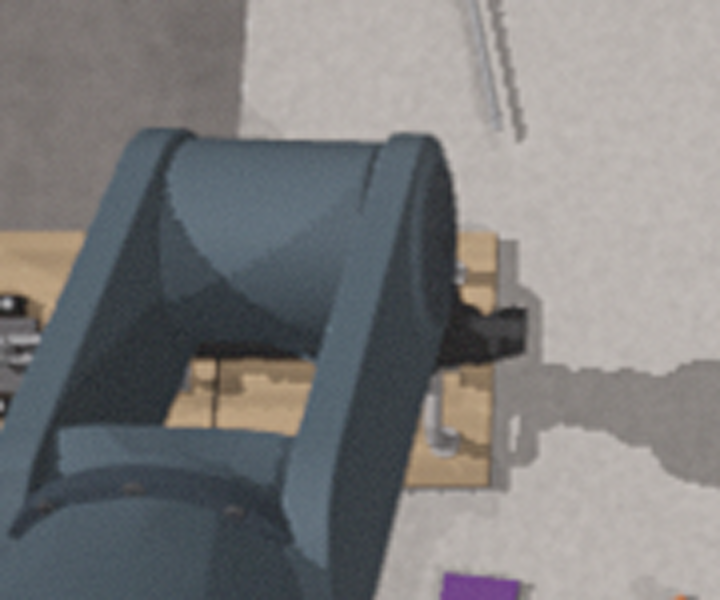

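```bash
python3 - <<'E'
from fit import *
B=.012
g=cv2.cvtColor(cv2.imread("pics/top9full.png"),cv2.COLOR_BGR2GRAY).astype(float)
ys=[]
for r in range(221,236):
    row=g[r,92:118]; k=np.argmin(row[9:15])+9; w=np.clip(min(row[k-3],row[k+3])-row[k-2:k+3],0,None)
    c=92+(w*np.arange(k-2,k+3)).sum()/w.sum(); X=unproj("top",[[c,r]],B)[0]; ys.append(X[:2])
ys=np.array(ys);print(ys.round(4).tolist(),np.median(ys[:,1]))
# edge top, visible rows
e=[]
gb=cv2.GaussianBlur(g,(3,3),0)
for row in range(85,155,3):
    d=np.diff(gb[row,95:130]);k=np.argmax(d);w=np.clip(d[max(k-2,0):k+3],0,None);c=95.5+(w*np.arange(max(k-2,0),k+3)[:len(w)]).sum()/w.sum();e.append(unproj("top",[[c,row]],0)[0,:2])
e=np.array(e);print("top edge",np.median(e[:,1]),np.polyfit(e[:,0],e[:,1],1))
# side edge: column-wise
h=cv2.GaussianBlur(cv2.cvtColor(cv2.imread("pics/side9full.png"),cv2.COLOR_BGR2GRAY),(3,3),0).astype(float)
e=[]
for col in list(range(140,188,3))+list(range(245,300,3)):
    y0=proj("side",[[.5,.2387,0]])[0]
    # predicted row
    a,b=proj("side",[[.3,.2387,0],[.75,.2387,0]]);pr=a[1]+(col-a[0])*(b[1]-a[1])/(b[0]-a[0])
    lo=int(pr)-6;d=np.diff(h[lo:lo+13,col]);k=np.argmax(d);w=np.clip(d[max(k-2,0):k+3],0,None);r=lo+.5+(w*np.arange(max(k-2,0),max(k-2,0)+len(w))).sum()/w.sum()
    e.append(unproj("side",[[col,r]],0)[0,:2])
print("side edge",np.round(e,4).tolist())
Sd=lambda u,v:(u/4+150,v/4+60);T=lambda u,v:(u/4+50,v/4+130)
tp=[(T(498,234),(-.18,-.075,B)),(T(491,487),(-.18,.075,B))]
sd=[(Sd(111,170),(.18,.075,B)),(Sd(226,427),(-.18,.075,B)),(Sd(401,379),(-.18,-.075,B)),(Sd(167,301),(-.02,.075,B))]
for a,b in((tp,sd),([],sd),(tp,[])):
    s,r=fit(a,b);print(s,r.tolist(),bpt(s,[[-.02,.075,B],[-.02,-.075,B]])[:,:2].round(4).tolist())
E
```

```text
[[0.5249, 0.2381], [0.5225, 0.238], [0.5202, 0.2384], [0.5178, 0.2382], [0.5155, 0.2392], [0.5131, 0.2396], [0.5108, 0.2387], [0.5084, 0.2384], [0.5061, 0.2394], [0.5037, 0.2393], [0.5014, 0.2392], [0.4991, 0.2391], [0.4967, 0.2393], [0.4944, 0.2391], [0.4921, 0.239]] 0.23908684955332182
top edge 0.2386607923836182 [-0.00084839  0.23934453]
side edge [[0.2723, 0.237], [0.2821, 0.2361], [0.2924, 0.2373], [0.3023, 0.2363], [0.3125, 0.2366], [0.3228, 0.2369], [0.3328, 0.2363], [0.3431, 0.2366], [0.3533, 0.2362], [0.3637, 0.2367], [0.3742, 0.2371], [0.3843, 0.2363], [0.3949, 0.2367], [0.4052, 0.2363], [0.4158, 0.2367], [0.4263, 0.2365], [0.6449, 0.2367], [0.6562, 0.2367], [0.6674, 0.2361], [0.6784, 0.235], [0.6902, 0.236], [0.7016, 0.2357], [0.7137, 0.2369], [0.7251, 0.2365], [0.737, 0.2371], [0.7481, 0.2357], [0.7601, 0.2363], [0.7721, 0.2368], [0.7838, 0.2365], [0.7956, 0.2365], [0.8073, 0.2361], [0.8195, 0.2365], [0.8309, 0.2352], [0.8433, 0.2361], [0.857, 0.2395]]
[0.52819392 0.25598316 1.57254916] [[0.3, -0.3], [-0.1, -0.1], [-0.3, -0.5], [-0.6, 0.3], [-0.3, -0.3], [0.5, 0.5]] [[0.4532, 0.2359], [0.6032, 0.2361]]
[0.52874083 0.25577507 1.57396325] [[-0.2, -0.5], [-0.3, 0.3], [-0.0, -0.4], [0.6, 0.5]] [[0.4538, 0.2355], [0.6038, 0.236]]
[0.52655419 0.25613587 1.57865221] [[-0.0, -0.1], [0.0, 0.1]] [[0.4517, 0.2355], [0.6017, 0.2367]]
```

>>> {"fn": "apply_moves", "kwargs": {
  "increments": [
    {"x": 0, "y": 0.05, "z": 0, "ax": 0, "ay": 0, "az": 0, "grip": 1},
    {"x": 0, "y": 0.05, "z": 0, "ax": 0, "ay": 0, "az": 0, "grip": 1},
    {"x": 0, "y": 0.05, "z": 0, "ax": 0, "ay": 0, "az": 0, "grip": 1},
    {"x": 0, "y": 0.05, "z": 0, "ax": 0, "ay": 0, "az": 0, "grip": 1}
  ]
}}

```text
time_s: 12.7
eef_pos: [0.5276, 0.1042, 0.0538]
eef_rot: [-0.499, 0.502, 0.5, -0.5]
wrist_force: [-1.3, -3.8, 5.0]
opening: 0.093
```

```bash
python3 - <<'E'
from fit import *
o,p,R=pose();print(o['time_s'],p,o['wrist_force'],o['opening'])
a=vision.camera("side")[:,:,::-1];b=cv2.imread("pics/side9full.png")
d=np.abs(a.astype(int)-b)[60:200,150:290].max(2);print((d>40).sum())
im=vision.camera("top")[:,:,::-1]
g=cv2.cvtColor(np.ascontiguousarray(im),cv2.COLOR_BGR2GRAY).astype(float)
ys=[]
for r in range(221,236):
    row=g[r,92:118]; k=np.argmin(row[9:15])+9; w=np.clip(min(row[k-3],row[k+3])-row[k-2:k+3],0,None)
    c=92+(w*np.arange(k-2,k+3)).sum()/w.sum(); ys.append(unproj("top",[[c,r]],.012)[0,1])
print(np.median(ys))
cv2.imwrite("pics/side10.png",cv2.resize(a[60:210,150:290],None,fx=4,fy=4,interpolation=cv2.INTER_CUBIC))
E
```

```text
12.7 [0.52755201 0.10417664 0.05379931] [-1.32834884 -3.8484093   4.971915  ] 0.09267148251016841
1
0.23904469265029837
```

View pics/side10.png

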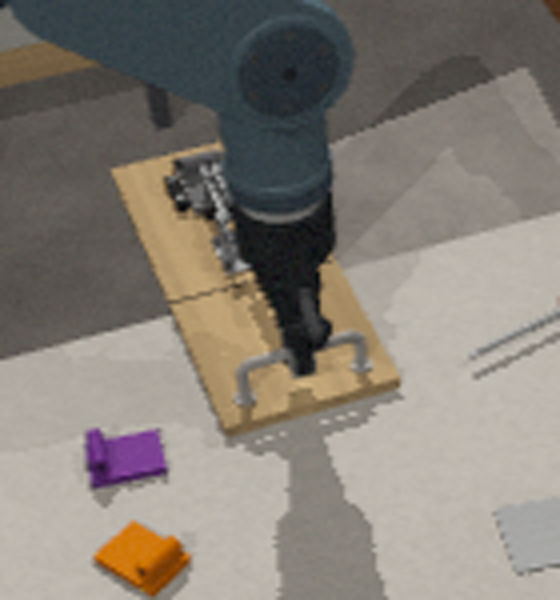

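The board is flat and still, the line is at the edge, and the bar is held with about 5 N of downward push. Handing in.

```bash
python3 -c "
from bench import ticket
print(ticket.hand_in())"
```

```text
the job is handed in; nothing more can be done
None
```

The clamp is shut on the block, and the fixture is out over the left end with its scribed line along the bench edge. I handed in at 12.7 s, with the gripper still pinching the bow handle and pressing down.

- **Clamp:** I pressed the lever down with the fingers closed until it stopped moving at 23 N. Afterwards its tip appeared within about a pixel of the shut position. In the last pictures the gripper and arm mostly hide the lever, so I couldn't check it directly again.
- **Slide:** I slid the fixture about 28 cm flat along the bench and turned it about 0.03 rad to square it. In the pictures, the scraper, driver and coloured blocks do not look disturbed. I did not check the spool again at the end.
- **Line at the edge:** The top camera puts the line at y = 0.239 m and the edge at 0.2387 m. The side camera puts them at about 0.236 and 0.2365 m, so both agree to within about 1 mm. The board is square to the edge to within a few milliradians.
- **Holding:** The last reading showed about 5 N on the handle. Side pictures 0.8 s apart showed no movement.

Two checks failed or disagreed. The line-end network found nothing in the final top view, where the arm is in the way. In the side view it placed line_left about 10 mm from where I measured it by hand, so I used my own measurement. The first move call was refused as invalid input and nothing moved; it worked once every row listed all its fields.

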